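# Bring the steady rest's jaw onto the shaft until its clutch first slips

### The job

Push the steel shaft along its V-way until its end is home against the red end stop. Then turn the tilted black knurled knob clockwise (as seen looking at its outer end) so that the jaw comes down on the shaft, and stop at the first slip of its clutch: once the knob starts to slip on its screw, turn it on by no more than an eighth of a turn. Let go, leaving the shaft home and nipped by the jaw, and leave the other things on the bench where they are.

Things in the scene. Friction and masses are not known exactly. Their poses are not given: they have to be found in the camera images.
- fixture: (All lengths here in mm.) Bench steady rest, fixed: dark red C-shaped ring (at y = 75, 24 thick, reaching 63 from the shaft axis) on a steel bed plate (16 high, x = -70 to 70, y = -70 to 112). Origin on the table under the V-way; y along the V-way to the end stop, x roughly away from the robot, z up. Steel V-way from y = -60 to 95 holds the shaft axis at x = 0, 70 above the table; its rims lie 3 below that axis, up to 23 aside.
- stop_face (a point): Middle of the end stop's face (a red upright plate 52 mm wide, 12 thick, top 92 above the table), on the shaft's axis, 70 above the table, 100 along +y from the fixture's origin. Axes as the fixture's.
- shaft: Bright steel shaft, 28 mm diameter, 180 mm long, about 0.5 kg, loose in the V-way along the fixture's y axis, upper half exposed. Origin at its middle on its axis; y axis towards its nose (it may be rolled about y). Starts with its nose 28 to 50 mm short of the stop. Slides at some 3 to 7 N of push; the force rises sharply at the stop.
- shaft_tail (a point): Centre of the shaft's flat -y end, the one to push on. It overhangs the V-way's end by 20 mm when home, by more before, with free room behind it and beside it.
- shaft_nose (a point): Centre of the shaft's flat +y end, which must meet the stop. Home means within 3 mm of stop_face along y.
- knob_grip (a point): Grip point on the knob's axis, 118 mm from the shaft axis. Knob: black knurled cylinder, diameter 30, reaching 16 inward and 14 outward of this point, grip at any angle. Site z: outward along the axis, leaning 35 degrees from vertical to the fixture's -x; x, y turn with the knob. It does not shift. Inward: gap of 9, yellow collar of diameter 24, and at 32 the red housing of diameter 36.
- jaw: The jaw, a steel rod of diameter 14 with a round brass tip, which the screw drives inward along the knob's axis onto the shaft, 40 mm per turn. It starts 6 to 16 mm clear of the home shaft. Origin 32 mm inward of its tip, on the knob's axis (on the shaft axis when fully up); z axis outward.
- screw (a joint): Angle of the jaw screw with its yellow collar, rad, growing clockwise as seen from the knob's outer end; 0 = jaw fully up, range 0 to 3.45. Starts between 0.3 and 1.9; the jaw meets the shaft after 0.9 to 2.6 rad of turning, so more than one grasp may be needed. Drag 0.03 N m; it stays where it is left.
- clutch (a joint): Slip of the knob on the screw, rad, 0 at the start, growing when the knob slips clockwise. Knob and screw turn together up to 0.18 N m; above that the knob slips at that steady torque while screw and yellow collar stand still. Leave it between 0.1 and 1.0.
- spanner: Steel spanner 180 mm long, lying behind the steady. Leave alone.
- oiler: Yellow oil bottle, diameter 48 mm, 105 high, with a red cap, behind the steady. Leave alone.
- collet: Steel collet, diameter 42 mm, 42 high, standing in front of the steady. Leave alone.
- chip_brush: Brush 200 mm long with wooden handle, lying on the left. Leave alone.
- brass_drift: Brass rod, diameter 18 mm, 110 long, lying on the right. Leave alone.
There are look-alikes about, which are no part of the job. What is shaped like the fixture but orange is not meant. Leave any purple look-alike of the shaft alone.

How it is judged:
By the outcome, as a careful person would: the job done as asked, in the order asked, and still so for the second after the job is handed in, with the robot touching nothing.
It also fails if it takes over 67 s, if anything falls off the work surface, if the arm or the gripper's body presses on something with over 40 N, if the wrist force passes 120 N, or if a joint passes its speed limit or range.

### The arm

A 6-joint arm with a two-finger parallel gripper is mounted at the origin on the work surface. World frame = base frame: x ahead of the robot, y to its left, z up, the work surface at z = 0. Lengths are in m, angles in degrees, forces in N, time in s.
With the tool pointing down it reaches from about 0.35 to 0.95 m from the base axis. Payload 17.4 kg.
Tool frame: the origin (TCP) lies at the very end of the fingers, on their centre line; the grasp point (between the pads) lies 19 mm behind it (ctrl.grasp_offset is the distance from the TCP to the grasp point, in m); z points along the fingers, y is the direction in which the jaws open and shut (so a half turn about z gives the same grasp; the last joint's range is limited). The gripper opens to 93 mm and grips with 3 to 60 N. Pads are 15 mm wide; open, the fingers measure 128 mm over their backs; the gripper's body (75 mm by 188 mm) begins 65 mm behind the grasp point.
Start: joints at [66.646, 6.646, 82.598, -0, 90.757, -2.166], TCP at [0.244, 0.629, 0.219] pointing down, gripper open.
Joint ranges: [-162.19, 162.19], [-47.58, 125.68], [4.15, 143.07], [-65.23, 245.23], [0.69, 171.88], [-170.13, 170.13]. Speed limits (degrees/s): [108.29, 108.29, 127.2, 180, 180, 180].

### API

Orientations are given as a 3x3 rotation matrix whose columns are the frame's x, y, z axes.
In Python, from rig import ctrl, optics, ticket gives the robot as it stands. The module is installed in compiled form; this text tells all that it offers.
- The arm moves only by the tool send_rows, never from a script. Its argument "targets" is a list of rows, each a list of 6 numbers: the shift along the world's x, y, z in cm, then the turn, a rotation vector about the world's x, y, z in rad. In form: [[tx, ty, tz, ax, ay, az], ...]. A call has 1 to 12 rows; each row shifts and turns the commanded pose from where the row before left it; what a row does not reach is not made up. A row lasts 1/8 s, in which the tool goes at most 62.5 mm and 10.7 degrees, less where a joint would pass 70% of its speed; a pose out of reach is approached as far as the arm can. A call is refused whole if a number of a shift passes 6.25 or a number of a turn 0.188, either way. A call with a gripper value outside its range is refused whole. "jaw" is the closure, from 0 (fully open) to 1 (shut), set as the call begins (left out, the last holds). The fingers move at their own pace and stop on an object; "grip_force" is the grip in N (left out, the last holds). Time passes only in rows, so rows that do not move let the fingers close. It gives the time, the measured TCP pose, the force and the opening at its end, in the units of the state.
- ctrl.get_state(): the state, without advancing time (a new reading comes with each control period).
- optics.capture(name): name is "scene" or "top" or "wrist"; returns a dict with "pixels" (480x640x3 uint8, blue, green, red), "intrinsics" (3x3 intrinsics, pixels), "k1" (the pictures are not rectified: a ray, as slopes to the right and down, at radius r is drawn at 1 + k1 r^2 times it, then the intrinsics apply), "R" (3x3) and "t" (3): a world point X has camera coordinates R X + t. Camera axes: x right, y down, z forward; pixel columns grow to the right and rows downward; lengths in m; the calibration is good to about 2 mm. A picture is of the moment at which its call begins. There is no depth.
- ticket.hand_in(): hands the job in, once; it reports no verdict.
The state is a dict: "time": time; "joints": joint angles; "qvel": joint speeds; "joint_torque": joint torques, N m; "tcp_pos": TCP position; "eef_rot": TCP orientation; "force": force on the tool from outside, world axes, zero at the start; "moment": the same for the moment, N m; "width": opening from 0.0 (shut) to 1.0 (fully open).
Only numpy, scipy, OpenCV 4.12 (cv2) and the standard library are available. Lean on these libraries where they do the work, as an engineer would, in place of code of your own. Each camera call takes 0.05 s, during which the arm holds its last target. There are 200 camera calls.

## Working session

There is one attempt and no reset: what is moved stays moved. The work goes in short steps, Python scripts to look and compute and a tool call to move; the robot and the scene stay as the last step left them, time stands still between calls to the robot, and variables do not carry over. Pictures are saved under pics/ and viewed, about 8 in all and at most 12, crops included, and the job is handed in when it is done.

Besides the shell and the picture viewer there is one more tool, called after "Call:" as name(argument=value, ...) on one line, values as JSON. send_rows: Moves the arm, as the interface text tells. Its arguments: {"type":"object","properties":{"targets":{"type":"array","items":{"type":"array","items":{"type":"number"}}},"jaw":{"type":"number"},"grip_force":{"type":"number"}},"required":["targets"]}

```bash
mkdir -p pics; cat > h.py <<'E'
import numpy as np, cv2, pickle
from rig import ctrl, optics, ticket
def cap(n, fn=None):
    d=optics.capture(n)
    if fn: cv2.imwrite('pics/'+fn,d['pixels']); pickle.dump(d,open('pics/'+fn+'.pkl','wb'))
    return d
def ray(d,uv):
    K=np.array(d['intrinsics']); p=np.array([(uv[0]-K[0,2])/K[0,0],(uv[1]-K[1,2])/K[1,1]])
    s=p.copy()
    for _ in range(30): s=p/(1+d['k1']*(s@s))
    R=np.array(d['R']); v=R.T@np.array([s[0],s[1],1]); return -R.T@np.array(d['t']), v/np.linalg.norm(v)
def onz(d,uv,z):
    o,v=ray(d,uv); return o+v*(z-o[2])/v[2]
def proj(d,X):
    c=np.array(d['R'])@np.array(X)+np.array(d['t']); s=c[:2]/c[2]; s=s*(1+d['k1']*(s@s)); K=np.array(d['intrinsics'])
    return np.array([K[0,0]*s[0]+K[0,2],K[1,1]*s[1]+K[1,2]])
def tri(dl,uvl):
    A=0;b=0
    for d,uv in zip(dl,uvl):
        o,v=ray(d,uv); P=np.eye(3)-np.outer(v,v); A=A+P; b=b+P@o
    return np.linalg.solve(A,b)
E
python3 - <<'E'
from h import *
for n in ('scene','top','wrist'):
    d=cap(n,n+'0.png'); print(n,np.round(-np.array(d['R']).T@d['t'],3),np.round(d['R'][2],2))
a=cv2.imread('pics/wrist0.png')
print(ctrl.get_state())
E
```

```text
scene [ 1.327 -0.138  1.067] [-0.62  0.11 -0.78]
top [0.292 0.013 1.296] [ 0.2  -0.02 -0.98]
wrist [0.184 0.653 0.383] [ 0.22 -0.09 -0.97]
{'time': 0.15, 'joints': array([ 6.66463218e+01,  6.66902792e+00,  8.26266010e+01,  5.59551259e-04,
        9.07566491e+01, -2.16587147e+00]), 'qvel': array([-0.03754331, -0.11415495, -0.06560574, -0.01322909,  0.04437295,
        0.06049327]), 'joint_torque': array([ 1.76933736e-03, -7.21762991e+01, -6.22952843e+01,  7.81344110e-02,
        2.25525373e-02, -8.27814779e-05]), 'tcp_pos': array([0.24390842, 0.62922712, 0.21806427]), 'eef_rot': array([[-9.32400775e-01,  3.61425867e-01, -3.70655459e-04],
       [ 3.61426055e-01,  9.32400403e-01, -8.33803420e-04],
       [ 4.42411747e-05, -9.11403495e-04, -9.99999584e-01]]), 'force': array([1.09854032, 0.3195756 , 0.44760263]), 'moment': array([ 0.0090036 , -0.01368763, -0.01220507]), 'width': 0.9959413044966762}
```

View pics/top0.png

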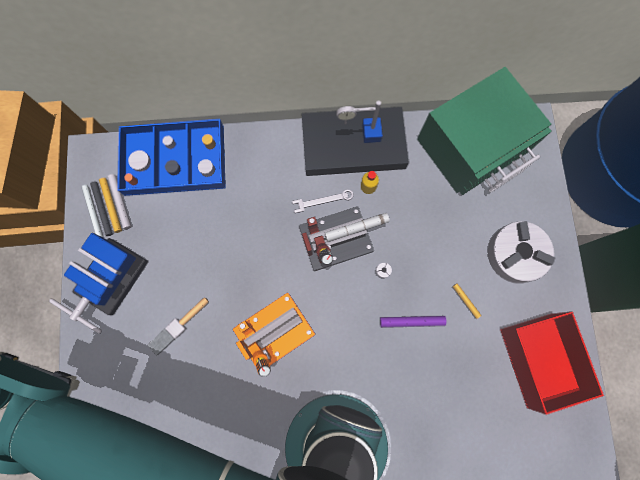

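View pics/scene0.png

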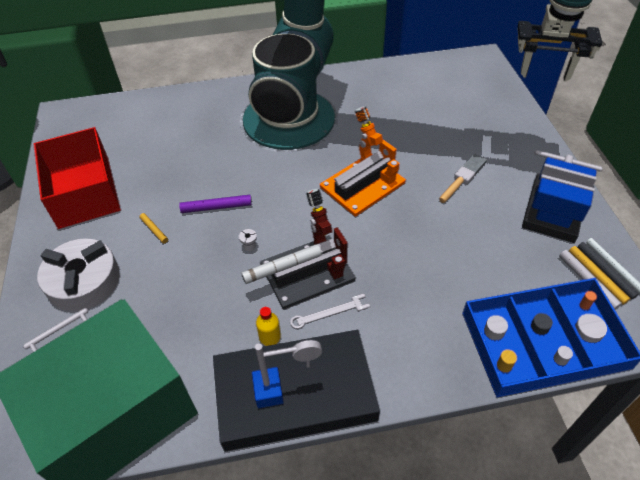

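The top view shows two candidates for the fixture. The dark red ring with its steel bed is at about (337,238), and the orange look-alike is at (273,330). The dark red one fits the description. The shaft in it has its tail at about (388,219), and the purple rod at (412,321) is the decoy. I'll confirm this in an enlarged crop.

```bash
python3 - <<'E'
import cv2,numpy as np
a=cv2.imread('pics/top0.png')[195:280,290:400]; b=cv2.imread('pics/scene0.png')[180:310,235:365]
A=cv2.resize(a,(660,510)[:2] and (400,309),interpolation=cv2.INTER_CUBIC); 
A=cv2.resize(a,(400,309),interpolation=cv2.INTER_CUBIC); B=cv2.resize(b,(400,400),interpolation=cv2.INTER_CUBIC)
c=np.zeros((400,800,3),np.uint8); c[:309,:400]=A; c[:,400:]=B
cv2.imwrite('pics/crop1.png',c)
E
```

```text
(no output)
```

View pics/crop1.png

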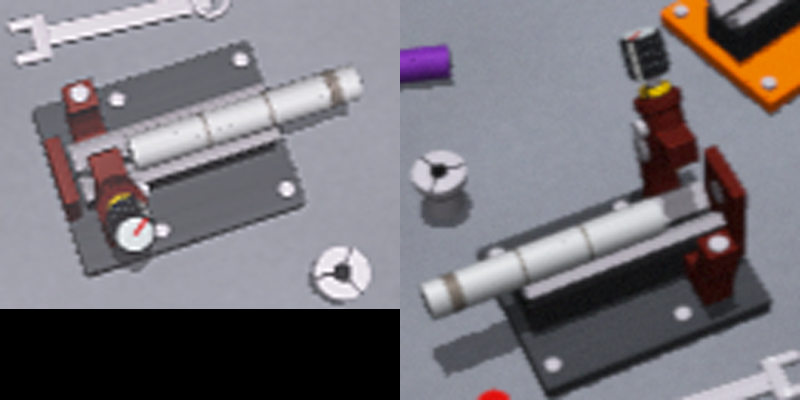

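The crop confirms it: the dark red fixture holds a bright shaft with its tail to the right in the top view. The knob is black with a white cap and red mark, at about (326,259) in top and (314,198) in scene. Next I'll fit the fixture pose from the bed plate corners.

```bash
cat >> h.py <<'E'
def load(n): return pickle.load(open('pics/'+n+'.pkl','rb'))
E
python3 - <<'E'
from h import *
from scipy.optimize import least_squares
T=load('top0.png'); S=load('scene0.png')
t=lambda u,v:(290+u/3.636-.4,195+v/3.636-.4); s=lambda u,v:(235+u/3.077-.35,180+v/3.077-.35)
s=lambda u,v:(235+(u-400)/3.077-.35,180+v/3.077-.35)
obs=[(T,t(35,107),(70,112,16)),(T,t(248,42),(70,-70,16)),(T,t(303,205),(-70,-70,16)),(T,t(87,275),(-70,112,16)),
(S,s(550,393),(70,-70,16)),(S,s(770,300),(70,112,16)),(S,s(480,248),(-70,-70,16)),
(T,t(133,233),(-.1434*0-1000*0,0,0))][:7]
def W(p,L):
    L=np.array(L)/1000; c,q=np.cos(p[2]),np.sin(p[2]); return np.array([p[0]+c*L[0]-q*L[1],p[1]+q*L[0]+c*L[1],L[2]])
f=lambda p:np.concatenate([proj(d,W(p,L))-uv for d,uv,L in obs])
r=least_squares(f,[.5,.0,0.3]); p=r.x; print(p,np.degrees(p[2])); print(np.round(r.fun.reshape(-1,2),1))
k=118+14; sn,cs=np.sin(np.radians(35)),np.cos(np.radians(35))
# knob on axis: y? ring y=75
Kc=W(p,(-k*sn,75,70+k*cs)); print('cap pred',proj(T,Kc),'meas',t(133,233),proj(S,Kc),'meas',s(643,35))
print('grip',W(p,(-118*sn,75,70+118*cs)))
for n,uvt,uvs in (('tail',t(352,80),s(432,300)),):
    P=tri([T,S],[uvt,uvs]); q=P[:2]-p[:2]; c,w=np.cos(p[2]),np.sin(p[2]); print(n,P,'fix',c*q[0]+w*q[1],-w*q[0]+c*q[1])
P=onz(T,t(133,140),.084); q=P[:2]-p[:2]; print('nose top',c*q[0]+w*q[1],-w*q[0]+c*q[1])
print('stop',W(p,(0,100,70)))
E
```

```text
[ 0.5685993  -0.06346633  0.24048673] 13.778874672103308
[[-1.8  0.5]
 [-0.4 -0.6]
 [ 0.5 -0.2]
 [-1.1  0.3]
 [-1.6 -0.6]
 [ 1.   0.4]
 [-1.6  0.4]]
cap pred [325.89922814 258.94942621] meas (326.1786578657866, 258.6814081408141) [312.60331802 191.20704895] meas (313.62302567435813, 191.0247156321092)
grip [ 0.48500187 -0.00674486  0.16665994]
tail [ 0.59968534 -0.18429115  0.07395119] fix 0.0014139497017608901 -0.12475167327705498
nose top 0.006048123737744277 0.04672896539888198
stop [0.54478177 0.03365589 0.07      ]
```

Call:
send_rows(targets=[[0,0,4,0,0,0],[1.7,-4,4,0,0,-0.08],[1.7,-4,0,0,0,-0.08],[1.7,-4,0,0,0,-0.08],[1.7,-4,0,0,0,-0.08],[1.7,-4,0,0,0,-0.08],[1.7,-4,0,0,0,-0.08],[1.7,-4,0,0,0,-0.08],[1.7,-4,0,0,0,-0.08],[1.7,-4,0,0,0,-0.08],[1.7,-4,0,0,0,-0.08],[1.7,-4,0,0,0,-0.08]], jaw=1, grip_force=20)

```text
time: 1.65
tcp_pos: [0.4312, 0.188, 0.2986]
eef_rot: [[-0.313, 0.95, 0.0], [0.95, 0.313, 0.0], [-0.0, 0.0, -1.0]]
force: [1.3, 0.5, -0.2]
width: 0.005
```

Call:
send_rows(targets=[[1.8,-4,0,0,0,-0.08],[1.8,-4,0,0,0,0],[1.8,-4,0,0,0,0],[1.8,-4,0,0,0,0],[1.8,-4,0,0,0,0],[1.8,-4,0,0,0,0],[1.8,-4,0,0,0,0],[1.8,-4,0,0,0,0],[1.8,-4,0,0,0,0],[1.5,-5,0,0,0,0],[0,0,0,0,0,0]])

```text
time: 3.02
tcp_pos: [0.6082, -0.2233, 0.2971]
eef_rot: [[-0.236, 0.972, -0.002], [0.972, 0.236, 0.0], [0.001, -0.002, -1.0]]
force: [-0.1, 1.2, -0.4]
width: 0.005
```

```bash
python3 - <<'E'
from h import *
d=cap('wrist','w1.png')
o=np.array([.5686,-.0635]);c,s=np.cos(.2405),np.sin(.2405)
F=lambda x,y,z:(o[0]+c*x/1e3-s*y/1e3,o[1]+s*x/1e3+c*y/1e3,z/1e3)
a=d['pixels'].copy()
for P in (F(0,-130,84),F(0,-80,84),F(0,55,84),F(0,100,92),F(-70,-70,16),F(70,-70,16),F(-118*.5736,75,70+118*.819)):
    q=proj(d,P); print(np.round(q)); cv2.circle(a,tuple(int(x) for x in q),4,(0,0,255),1)
cv2.imwrite('pics/w1m.png',a)
E
```

```text
[318. 178.]
[318. 125.]
[317. -29.]
[317. -90.]
[256. 120.]
[380. 120.]
[ 218. -112.]
```

View pics/w1m.png

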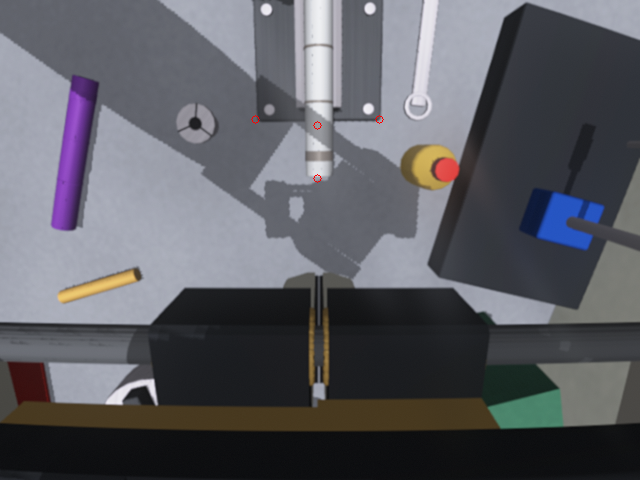

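The predicted marks sit on the plate corners at (256,120) and (380,120), and on the shaft tail at (318,178), so the pose is good to about 1–2 mm. I'll lower the fingers behind the tail and start pushing.

Call:
send_rows(targets=[[0,0,-4,0,0,0],[0,0,-4,0,0,0],[0,0,-4,0,0,0],[0,0,-4,0,0,0],[0,0,-4,0,0,0],[0,0,-3.8,0,0,0],[0,0,0,0,0,0],[-0.12,0.49,0,0,0,0],[-0.12,0.49,0,0,0,0],[-0.12,0.49,0,0,0,0],[-0.12,0.49,0,0,0,0],[-0.12,0.49,0,0,0,0]])

```text
time: 4.58
tcp_pos: [0.602, -0.1959, 0.0608]
eef_rot: [[-0.239, 0.971, 0.0], [0.971, 0.239, -0.0], [-0.0, 0.0, -1.0]]
force: [0.3, -3.5, 0.6]
width: 0.007
```

Call:
send_rows(targets=[[-0.12,0.49,0,0,0,0],[-0.12,0.49,0,0,0,0],[-0.12,0.49,0,0,0,0],[-0.12,0.49,0,0,0,0],[-0.12,0.49,0,0,0,0]])

```text
time: 5.2
tcp_pos: [0.5959, -0.1716, 0.0609]
eef_rot: [[-0.239, 0.971, 0.0], [0.971, 0.239, -0.001], [-0.001, 0.0, -1.0]]
force: [-0.1, -6.0, 2.5]
width: 0.005
```

Call:
send_rows(targets=[[-0.12,0.49,0,0,0,0],[-0.12,0.49,0,0,0,0],[-0.07,0.29,0,0,0,0],[-0.07,0.29,0,0,0,0]])

```text
time: 5.7
tcp_pos: [0.592, -0.1561, 0.0608]
eef_rot: [[-0.239, 0.971, -0.0], [0.971, 0.239, -0.001], [-0.001, -0.0, -1.0]]
force: [-1.4, -5.9, 2.9]
width: 0.002
```

Call:
send_rows(targets=[[-0.03,0.12,0,0,0,0],[-0.03,0.12,0,0,0,0],[0,0,0,0,0,0]])

```text
time: 6.08
tcp_pos: [0.5915, -0.1537, 0.0608]
eef_rot: [[-0.239, 0.971, -0.0], [0.971, 0.239, -0.0], [-0.0, -0.0, -1.0]]
force: [-0.7, -4.7, 2.1]
width: 0.006
```

Call:
send_rows(targets=[[-0.03,0.12,0,0,0,0],[0,0,0,0,0,0]])

```text
time: 6.32
tcp_pos: [0.5912, -0.1525, 0.0608]
eef_rot: [[-0.239, 0.971, 0.0], [0.971, 0.239, -0.0], [-0.0, -0.0, -1.0]]
force: [-1.6, -5.5, 2.5]
width: 0.006
```

Call:
send_rows(targets=[[-0.03,0.12,0,0,0,0],[0,0,0,0,0,0]])

```text
time: 6.58
tcp_pos: [0.5909, -0.1513, 0.0608]
eef_rot: [[-0.239, 0.971, -0.0], [0.971, 0.239, -0.0], [-0.0, -0.0, -1.0]]
force: [-0.9, -5.4, 3.6]
width: 0.008
```

Call:
send_rows(targets=[[-0.03,0.12,0,0,0,0],[0,0,0,0,0,0]])

```text
time: 6.82
tcp_pos: [0.5907, -0.1505, 0.0608]
eef_rot: [[-0.239, 0.971, 0.0], [0.971, 0.239, -0.001], [-0.001, -0.0, -1.0]]
force: [0.4, -7.9, 2.2]
width: 0.008
```

Call:
send_rows(targets=[[-0.03,0.12,0,0,0,0],[0,0,0,0,0,0]])

```text
time: 7.08
tcp_pos: [0.5907, -0.1504, 0.0609]
eef_rot: [[-0.238, 0.971, 0.001], [0.971, 0.238, -0.003], [-0.004, 0.0, -1.0]]
force: [3.0, -17.0, -1.7]
width: 0.006
```

Call:
send_rows(targets=[[-0.03,0.12,0,0,0,0],[0,0,0,0,0,0]])

```text
time: 7.32
tcp_pos: [0.5907, -0.1504, 0.0612]
eef_rot: [[-0.238, 0.971, 0.002], [0.971, 0.238, -0.005], [-0.006, 0.001, -1.0]]
force: [5.7, -27.0, -1.3]
width: 0.005
```

The force climbed from 5 N to 27 N with the TCP stationary, so the shaft is home. I'll back off and rise.

Call:
send_rows(targets=[[0.25,-1,0,0,0,0],[0.5,-2,0,0,0,0],[0.5,-2,0,0,0,0],[0,0,5,0,0,0],[0,0,5,0,0,0],[0,0,5,0,0,0],[0,0,5,0,0,0],[0,0,4,0,0,0],[0,0,0,0,0,0]], jaw=0)

```text
time: 8.45
tcp_pos: [0.6034, -0.1987, 0.3042]
eef_rot: [[-0.238, 0.971, 0.004], [0.971, 0.238, -0.001], [-0.002, 0.004, -1.0]]
force: [0.5, -0.5, -0.4]
width: 0.927
```

```bash
python3 - <<'E'
from h import *
d=cap('wrist','w2.png'); s=ctrl.get_state(); print(s['joints'].round(1),s['tcp_pos'])
o=np.array([.5686,-.0635]);c,q=np.cos(.2405),np.sin(.2405)
F=lambda x,y,z:(o[0]+c*x/1e3-q*y/1e3,o[1]+q*x/1e3+c*y/1e3,z/1e3)
for P in (F(0,-80,84),F(0,88,92)): print(proj(d,P).round())
E
```

```text
[-20.5   1.   80.9   0.   98.  -34.3] [ 0.6030179  -0.19851683  0.30165672]
[315. 151.]
[315. -41.]
```

Call:
send_rows(targets=[[-1.74,1.78,0,0,0,0.157],[-1.74,1.78,0,0,0,0.157],[-1.74,1.78,0,0,0,0.157],[-1.74,1.78,0,0,0,0.157],[-1.74,1.78,0,0,0,0.157],[-1.74,1.78,0,0,0,0.157],[-1.74,1.78,0,0,0,0.157],[-1.74,1.78,0,0,0,0.157],[-1.74,1.78,0,0,0,0.157],[-1.74,1.78,0,0,0,0.158]])

```text
time: 9.75
tcp_pos: [0.428, -0.0194, 0.2991]
eef_rot: [[-0.97, -0.244, -0.002], [-0.244, 0.97, 0.0], [0.002, 0.001, -1.0]]
force: [-0.1, -0.1, -0.1]
width: 1.001
```

Call:
send_rows(targets=[[0,0,-1,0.029,-0.119,0],[0,0,-1,0.029,-0.119,0],[0,0,-1,0.029,-0.119,0],[0,0,-1,0.029,-0.119,0],[0,0,-1.3,0.029,-0.117,0],[0,0,0,0,0,0],[0,0,0,0,0,0]])

```text
time: 10.62
tcp_pos: [0.4435, -0.0233, 0.2493]
eef_rot: [[-0.802, -0.241, 0.546], [-0.197, 0.97, 0.139], [-0.564, 0.004, -0.826]]
force: [0.3, -0.4, 1.0]
width: 1.0
```

```bash
python3 - <<'E'
from h import *
d=cap('wrist','w3.png'); e=cap('top','t3.png'); f=cap('scene','s3.png');s=ctrl.get_state(); print(s['joints'].round(1),s['tcp_pos'],s['eef_rot'].round(3))
o=np.array([.5686,-.0635]);c,q=np.cos(.2405),np.sin(.2405)
F=lambda x,y,z:(o[0]+c*x/1e3-q*y/1e3,o[1]+q*x/1e3+c*y/1e3,z/1e3)
a=d['pixels'].copy()
for P in (F(-132*.5736,75,70+132*.819),F(0,-80,84),F(0,100,92)):
    p=proj(d,P);print(p.round()); cv2.circle(a,tuple(int(x) for x in p),4,(0,0,255),1)
cv2.imwrite('pics/w3m.png',a)
E
```

```text
[ -18.3  -47.5  125.3   18.6   73.  -123.1] [ 0.44382356 -0.02288216  0.24989881] [[-0.801 -0.242  0.548]
 [-0.198  0.97   0.14 ]
 [-0.565  0.003 -0.825]]
[327. 232.]
[165. 214.]
[350. 220.]
```

View pics/w3m.png

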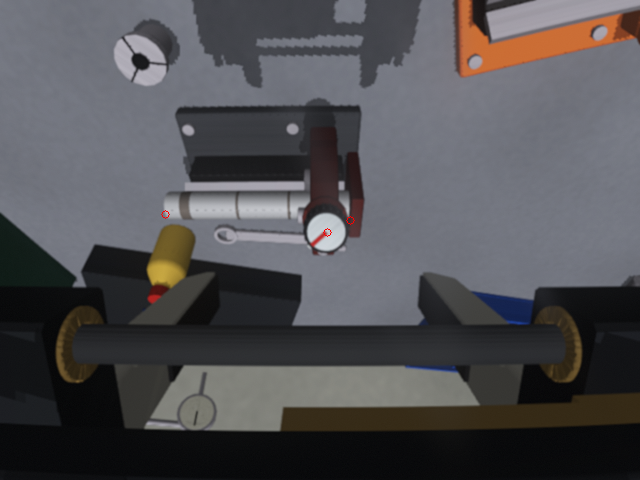

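The prediction lands on the knob cap at (327,232), with its red mark pointing lower left. The shaft nose is up against the red stop. Joint 2 is close to its limit, so I'm moving inward, which eases it.

Call:
send_rows(targets=[[0.26,0.27,-1.14,0,-0.005,0],[0.26,0.27,-1.14,0,-0.005,0],[0.26,0.26,-1.13,0,0,0],[0,0,0,0,0,0]])

```text
time: 11.28
tcp_pos: [0.4514, -0.0147, 0.2133]
eef_rot: [[-0.796, -0.242, 0.555], [-0.197, 0.97, 0.14], [-0.572, 0.002, -0.82]]
force: [0.9, 0.5, 0.4]
width: 1.0
```

```bash
cat > k.py <<'E'
from h import *
s=ctrl.get_state(); print(s['time'],s['joints'].round(1),s['tcp_pos'].round(4),'z',s['eef_rot'][:,2].round(3),'y',s['eef_rot'][:,1].round(3))
a=np.array([-.557,-.1366,.819]); g=np.array([.485,-.0067,.1667])
v=s['tcp_pos']-g; print('out',(v@a*1e3).round(1),'lat',((v-v@a*a)*1e3).round(1),'to grasp cm',((g-.016*a-s['tcp_pos'])*100).round(2), 'M.a',(s['moment']@a).round(3),'M',s['moment'].round(3),'F',s['force'].round(1))
E
python3 k.py
```

```text
11.275 [ -16.5  -47.2  128.7   18.3   68.6 -122.6] [ 0.4514 -0.0147  0.2133] z [ 0.555  0.14  -0.82 ] y [-0.242  0.97   0.002]
out 58.0 lat [-1.3 -0.1 -0.9] to grasp cm [ 4.26  1.02 -5.97] M.a -0.038 M [-0.017  0.312 -0.006] F [0.9 0.5 0.4]
```

Call:
send_rows(targets=[[0.71,0.17,-1,0,0,0],[0.71,0.17,-1,0,0,0],[0.71,0.17,-1,0,0,0],[0.71,0.17,-1,0,0,0],[0.71,0.17,-1,0,0,0],[0.71,0.17,-1,0,0,0],[0,0,0,0,0,0]])

```text
time: 12.15
tcp_pos: [0.4942, -0.0047, 0.1535]
eef_rot: [[-0.796, -0.242, 0.555], [-0.197, 0.97, 0.14], [-0.572, 0.002, -0.82]]
force: [-0.2, -0.1, 0.5]
width: 1.003
```

```bash
python3 k.py; python3 -c "
from h import *
cap('wrist','w4.png'); cap('top','t4.png'); cap('scene','s4.png')"
```

```text
12.15 [ -12.6  -39.1  130.1   17.7   58.3 -121.8] [ 0.4942 -0.0047  0.1535] z [ 0.555  0.14  -0.82 ] y [-0.242  0.97   0.002]
out -16.2 lat [ 0.1 -0.2  0.1] to grasp cm [-0.02  0.02  0.01] M.a -0.0 M [-0.042  0.27   0.016] F [-0.2 -0.1  0.5]
```

View pics/w4.png

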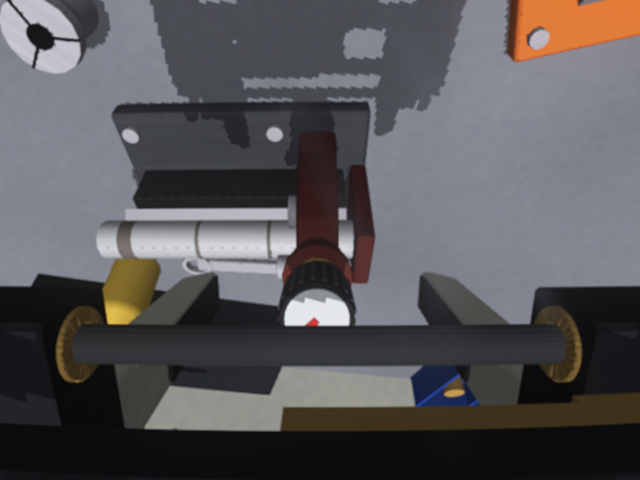

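The knob is centred between the fingers (318 against a midpoint of about 319). Closing.

Call:
send_rows(targets=[[0,0,0,0,0,0],[0,0,0,0,0,0],[0,0,0,0,0,0],[0,0,0,0,0,0],[0,0,0,0,0,0],[0,0,0,0,0,0],[0,0,0,0,0,0],[0,0,0,0,0,0]], jaw=1, grip_force=30)

```text
time: 13.3
tcp_pos: [0.4942, -0.0052, 0.1547]
eef_rot: [[-0.795, -0.241, 0.556], [-0.197, 0.97, 0.139], [-0.573, 0.001, -0.819]]
force: [0.9, -2.9, -0.3]
width: 0.317
```

```bash
python3 k.py
```

```text
13.3 [ -12.7  -39.2  130.1   17.6   58.3 -121.8] [ 0.4942 -0.0052  0.1547] z [ 0.556  0.139 -0.819] y [-0.241  0.97   0.001]
out -15.1 lat [ 0.8 -0.6  0.4] to grasp cm [-0.03  0.07 -0.11] M.a 0.008 M [-0.554  0.243 -0.326] F [ 0.9 -2.9 -0.3]
```

Call:
send_rows(targets=[[0,0,0,0.0557,0.0137,-0.0819],[0,0,0,0.0557,0.0137,-0.0819],[0,0,0,0.0557,0.0137,-0.0819],[0,0,0,0.0557,0.0137,-0.0819]])

```text
time: 13.8
tcp_pos: [0.4942, -0.0056, 0.1547]
eef_rot: [[-0.825, 0.09, 0.557], [0.199, 0.97, 0.139], [-0.528, 0.225, -0.819]]
force: [1.1, -8.7, -0.1]
width: 0.318
```

```bash
python3 k.py
```

```text
13.8 [-12.7 -39.2 130.2  17.7  58.2 -98.8] [ 0.4942 -0.0056  0.1547] z [ 0.557  0.139 -0.819] y [0.09  0.97  0.225]
out -15.1 lat [ 0.8 -0.9  0.4] to grasp cm [-0.03  0.1  -0.11] M.a 0.02 M [-1.262  0.157 -0.808] F [ 1.1 -8.7 -0.1]
```

Call:
send_rows(targets=[[0,0,0,0.0557,0.0137,-0.0819],[0,0,0,0.0557,0.0137,-0.0819],[0,0,0,0.0557,0.0137,-0.0819],[0,0,0,0.0557,0.0137,-0.0819]])

```text
time: 14.3
tcp_pos: [0.4941, -0.0058, 0.1546]
eef_rot: [[-0.725, 0.404, 0.558], [0.561, 0.816, 0.138], [-0.4, 0.413, -0.818]]
force: [-0.7, -11.5, -0.6]
width: 0.318
```

```bash
python3 k.py
```

```text
14.3 [-12.7 -39.3 130.2  17.6  58.2 -75.8] [ 0.4941 -0.0058  0.1546] z [ 0.558  0.138 -0.818] y [0.404 0.816 0.413]
out -15.2 lat [ 0.7 -1.2  0.3] to grasp cm [-0.02  0.13 -0.1 ] M.a 0.027 M [-1.779  0.473 -1.098] F [ -0.7 -11.5  -0.6]
```

Call:
send_rows(targets=[[0,-0.12,0,0,0,0],[0,0,0,0.0557,0.0137,-0.0819],[0,0,0,0.0557,0.0137,-0.0819]])

```text
time: 14.68
tcp_pos: [0.494, -0.0064, 0.1544]
eef_rot: [[-0.63, 0.54, 0.558], [0.712, 0.688, 0.139], [-0.309, 0.485, -0.818]]
force: [-0.1, -5.3, -1.8]
width: 0.317
```

```bash
python3 k.py
```

```text
14.675 [-12.9 -39.3 130.2  17.8  58.2 -64.6] [ 0.494  -0.0064  0.1544] z [ 0.558  0.139 -0.818] y [0.54  0.688 0.485]
out -15.1 lat [ 0.6 -1.8  0.1] to grasp cm [-0.01  0.19 -0.08] M.a -0.011 M [-0.792  0.439 -0.479] F [-0.1 -5.3 -1.8]
```

Call:
send_rows(targets=[[0,0,0,0.0557,0.0137,-0.0819],[0,0,0,0.0557,0.0137,-0.0819]])

```text
time: 14.92
tcp_pos: [0.494, -0.0065, 0.1543]
eef_rot: [[-0.51, 0.654, 0.558], [0.835, 0.533, 0.138], [-0.207, 0.536, -0.818]]
force: [-1.0, -5.9, -0.9]
width: 0.315
```

```bash
python3 k.py
```

```text
14.925 [-12.9 -39.3 130.2  17.8  58.2 -53.1] [ 0.494  -0.0065  0.1543] z [ 0.558  0.138 -0.818] y [0.654 0.533 0.536]
out -15.1 lat [ 0.5 -1.9  0. ] to grasp cm [-0.01  0.2  -0.08] M.a 0.071 M [-1.037  0.786 -0.487] F [-1.  -5.9 -0.9]
```

```bash
cat > m.py <<'E'
from h import *
L=[]
for i in range(4):
    s=ctrl.get_state(); L.append(-s['moment']@s['eef_rot'][:,2])
    if i<3: optics.capture('wrist')
print(s['time'],'j6',s['joints'][5].round(1),'Mz',np.round(L,3),'mean',np.mean(L).round(3),'F',s['force'].round(1))
E
python3 m.py
```

```text
15.075 j6 -53.3 Mz [ 0.072  0.028 -0.021  0.005] mean 0.021 F [-1.8 -6.3 -1.3]
```

Call:
send_rows(targets=[[0,-0.06,0,0.0557,0.0137,-0.0819]])

```text
time: 15.2
tcp_pos: [0.4939, -0.0068, 0.1543]
eef_rot: [[-0.443, 0.701, 0.558], [0.883, 0.448, 0.139], [-0.153, 0.554, -0.818]]
force: [-1.1, -0.2, -2.5]
width: 0.314
```

```bash
python3 m.py
```

```text
15.35 j6 -47.8 Mz [ 0.054 -0.002 -0.009 -0.025] mean 0.005 F [-1.1 -2.3 -2.2]
```

Call:
send_rows(targets=[[0,0,0,0.0557,0.0137,-0.0819]])

```text
time: 15.48
tcp_pos: [0.4938, -0.0068, 0.1542]
eef_rot: [[-0.373, 0.741, 0.558], [0.923, 0.36, 0.138], [-0.098, 0.567, -0.818]]
force: [-3.3, -2.4, -2.4]
width: 0.315
```

```bash
python3 m.py
```

```text
15.625 j6 -42.1 Mz [ 0.111  0.01   0.022 -0.031] mean 0.028 F [-3.5 -3.3 -3.4]
```

Call:
send_rows(targets=[[0,0,0,0.0557,0.0137,-0.0819]])

```text
time: 15.75
tcp_pos: [0.4938, -0.0068, 0.1542]
eef_rot: [[-0.298, 0.774, 0.558], [0.954, 0.267, 0.138], [-0.042, 0.573, -0.818]]
force: [-4.7, -4.2, -3.1]
width: 0.319
```

```bash
python3 m.py
```

```text
15.9 j6 -36.4 Mz [ 0.106 -0.056 -0.056 -0.009] mean -0.004 F [-3.6 -3.5 -2.8]
```

Call:
send_rows(targets=[[0,0,0,0.0557,0.0137,-0.0819]])

```text
time: 16.02
tcp_pos: [0.4938, -0.0068, 0.1541]
eef_rot: [[-0.219, 0.8, 0.558], [0.976, 0.171, 0.138], [0.015, 0.575, -0.818]]
force: [-6.7, -3.7, -2.4]
width: 0.316
```

```bash
python3 m.py
```

```text
16.175 j6 -30.6 Mz [ 0.052 -0.031  0.01   0.101] mean 0.033 F [-6.2 -3.6 -3.5]
```

Call:
send_rows(targets=[[0,0,0,0.0557,0.0137,-0.0819]])

```text
time: 16.3
tcp_pos: [0.4937, -0.0068, 0.154]
eef_rot: [[-0.138, 0.818, 0.558], [0.988, 0.073, 0.138], [0.072, 0.57, -0.818]]
force: [-7.0, -3.9, -2.3]
width: 0.314
```

```bash
python3 m.py
```

```text
16.45 j6 -24.9 Mz [0.136 0.048 0.032 0.013] mean 0.057 F [-6.3 -4.6 -2.5]
```

```bash
sed -i "s/L.append(.*)$/L.append([-s['moment']@s['eef_rot'][:,2],s['joint_torque'][5]])/; s/np.mean(L)/np.mean(L,0)/" m.py; sed -i "s/np.round(L,3)/np.round(L,3).T.tolist()/" m.py; python3 m.py
```

```text
16.6 j6 -24.9 Mz [[0.013, -0.018, -0.008, 0.061], [0.678, 0.204, 0.065, 0.03]] mean [0.012 0.244] F [-6.6 -4.1 -1.8]
```

Call:
send_rows(targets=[[-0.06,-0.03,0,0.0557,0.0137,-0.0819]])

```text
time: 16.73
tcp_pos: [0.4932, -0.007, 0.1539]
eef_rot: [[-0.055, 0.828, 0.558], [0.99, -0.027, 0.138], [0.129, 0.561, -0.818]]
force: [6.5, -0.4, -8.7]
width: 0.318
```

```bash
python3 m.py
```

```text
16.875 j6 -19.2 Mz [[0.018, -0.035, -0.015, -0.032], [-3.19, -2.064, 1.833, 0.893]] mean [-0.016 -0.632] F [ 3.7 -0.5 -8.8]
```

Call:
send_rows(targets=[[0,0,0,0.0557,0.0137,-0.0819]])

```text
time: 17.0
tcp_pos: [0.4933, -0.0069, 0.1539]
eef_rot: [[0.027, 0.829, 0.558], [0.983, -0.125, 0.137], [0.184, 0.545, -0.818]]
force: [2.5, -1.1, -8.7]
width: 0.317
```

```bash
python3 m.py
```

```text
17.15 j6 -13.5 Mz [[0.087, -0.03, 0.038, 0.05], [-3.221, -2.071, 1.855, 0.898]] mean [ 0.036 -0.635] F [  3.   -0.5 -10.9]
```

Call:
send_rows(targets=[[0,0,0,0.0557,0.0137,-0.0819]])

```text
time: 17.27
tcp_pos: [0.4932, -0.0069, 0.1539]
eef_rot: [[0.11, 0.822, 0.558], [0.965, -0.222, 0.137], [0.237, 0.524, -0.818]]
force: [1.5, -0.1, -11.2]
width: 0.316
```

```bash
python3 m.py; python3 -c "
from h import *
cap('wrist','w5.png'); cap('top','t5.png'); cap('scene','s5.png')"
```

```text
17.425 j6 -7.7 Mz [[0.1, -0.016, 0.039, 0.034], [-3.223, -2.06, 1.857, 0.894]] mean [ 0.039 -0.633] F [  2.   -0.4 -12.4]
```

```bash
python3 - <<'E'
import cv2,numpy as np
r=lambda f,y,x:cv2.resize(cv2.imread('pics/'+f)[y:y+90,x:x+120],(400,300),interpolation=cv2.INTER_CUBIC)
a=r('s3.png',180,280); b=r('s5.png',180,280)
w=cv2.imread('pics/w5.png')[150:450,120:520]; w0=cv2.imread('pics/w4.png')[150:450,120:520]
cv2.imwrite('pics/c5.png',np.vstack([np.hstack([a,b]),np.hstack([w0,w])]))
E
```

```text
(no output)
```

View pics/c5.png

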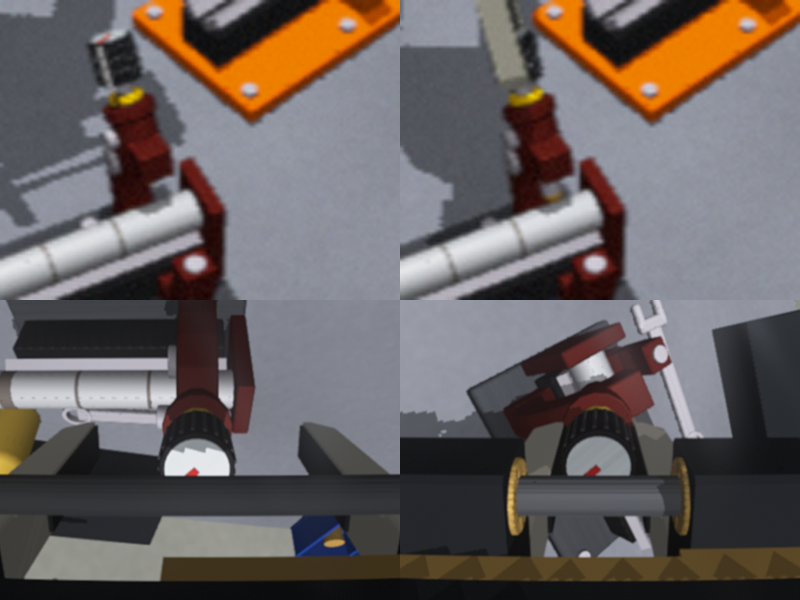

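In the scene crop the jaw's brass tip is now close to the shaft. The red mark has kept its direction relative to the gripper, so the fingers aren't slipping on the knob.

Call:
send_rows(targets=[[0,0,-0.05,0.0557,0.0137,-0.0819]])

```text
time: 17.7
tcp_pos: [0.4933, -0.0069, 0.1539]
eef_rot: [[0.193, 0.807, 0.559], [0.938, -0.319, 0.137], [0.289, 0.497, -0.818]]
force: [-4.9, 0.4, -8.1]
width: 0.321
```

```bash
python3 m.py
```

```text
17.85 j6 -1.9 Mz [[0.157, 0.069, 0.12, 0.065], [-3.177, -2.061, 1.912, 0.981]] mean [ 0.103 -0.586] F [ -3.1   0.3 -10.8]
```

Call:
send_rows(targets=[[0,0,0,0.0557,0.0137,-0.0819]])

```text
time: 17.98
tcp_pos: [0.4932, -0.0069, 0.1539]
eef_rot: [[0.272, 0.784, 0.558], [0.902, -0.41, 0.137], [0.336, 0.467, -0.818]]
force: [-5.0, 1.2, -10.0]
width: 0.32
```

```bash
python3 m.py
```

```text
18.125 j6 3.9 Mz [[0.191, 0.133, 0.113, 0.103], [-3.044, -1.677, 1.812, 0.809]] mean [ 0.135 -0.525] F [ -5.1   0.7 -10.6]
```

Call:
send_rows(targets=[[0,0,0,0.0557,0.0137,-0.0819]])

```text
time: 18.25
tcp_pos: [0.4932, -0.0069, 0.1538]
eef_rot: [[0.349, 0.753, 0.558], [0.856, -0.498, 0.136], [0.381, 0.431, -0.818]]
force: [-7.2, 0.3, -10.4]
width: 0.312
```

```bash
python3 m.py
```

```text
18.4 j6 9.6 Mz [[0.225, 0.19, 0.087, 0.166], [-3.047, -1.676, 1.816, 0.813]] mean [ 0.167 -0.523] F [ -6.9   0.4 -10.3]
```

Call:
send_rows(targets=[[0,0,0,0.0557,0.0137,-0.0819]])

```text
time: 18.52
tcp_pos: [0.4931, -0.0068, 0.1538]
eef_rot: [[0.422, 0.714, 0.558], [0.802, -0.581, 0.136], [0.422, 0.39, -0.818]]
force: [-7.2, 1.6, -10.3]
width: 0.323
```

```bash
python3 m.py;  python3 -c "
from h import *
cap('wrist','w6.png'); cap('top','t6.png'); cap('scene','s6.png')"
```

```text
18.675 j6 15.4 Mz [[0.17, 0.119, 0.118, 0.202], [-3.049, -1.678, 1.813, 0.811]] mean [ 0.152 -0.526] F [ -7.    2.1 -10.4]
```

Call:
send_rows(targets=[[0,0,0,0.0557,0.0137,-0.0819]])

```text
time: 18.95
tcp_pos: [0.493, -0.0068, 0.1537]
eef_rot: [[0.492, 0.669, 0.558], [0.74, -0.658, 0.136], [0.458, 0.346, -0.819]]
force: [-8.1, 2.5, -10.0]
width: 0.317
```

```bash
python3 m.py;  python3 -c "
from h import *
cap('wrist','w7.png'); cap('top','t7.png'); cap('scene','s7.png')
r=lambda f:cv2.resize(cv2.imread('pics/'+f)[190:260,290:360],(400,300*4//3)[:2],interpolation=cv2.INTER_CUBIC)
cv2.imwrite('pics/c7.png',np.hstack([r('s5.png'),r('s7.png')]))"
```

```text
19.1 j6 21.1 Mz [[0.163, 0.141, 0.138, 0.164], [-3.072, -1.686, 1.809, 0.808]] mean [ 0.151 -0.535] F [ -7.5   2.  -10.5]
```

View pics/c7.png

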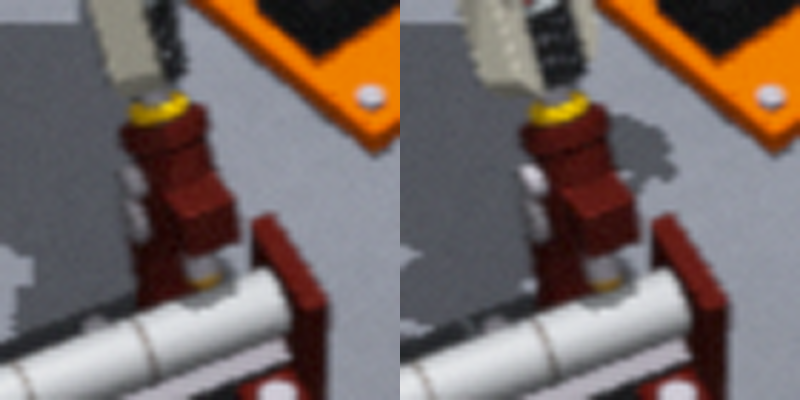

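The jaw's brass tip is on the shaft, and the torque has levelled at about 0.15 over the last 0.3–0.4 rad. Before letting go, I'll check numerically that the red mark stayed fixed to the gripper, meaning it was the clutch that slipped and not the fingers.

```bash
python3 - <<'E'
from h import *
for f in ('w4','w5','w6','w7'):
    a=cv2.imread(f'pics/{f}.png')[285:330,270:370].astype(int); b,g,r=a[...,0],a[...,1],a[...,2]
    m=(r>150)&(g<90)&(b<90); y,x=np.nonzero(m); 
    ev,V=np.linalg.eigh(np.cov(x,y)); print(f,len(x),x.mean()+270,y.mean()+285,np.degrees(np.arctan2(V[1,1],V[0,1])))
    a=cv2.imread(f'pics/{f.replace("w","s")}.png')[190:235,305:335].astype(int) if f!='w4' else cv2.imread('pics/s3.png')[190:235,305:335].astype(int)
    m=(a[...,2]>150)&(a[...,1]>120)&(a[...,0]<90); print(' collar px',m.sum())
E
```

```text
w4 47 312.6170212765957 322.70212765957444 162.98871763360185
 collar px 31
w5 0 nan nan nan
 collar px 30
w6 0 nan nan nan
 collar px 30
w7 0 nan nan nan
 collar px 34
  avg = a.mean(axis, **keepdims_kw)
  ret = um.true_divide(
<stdin>:5: RuntimeWarning: Degrees of freedom <= 0 for slice
  c *= np.true_divide(1, fact)
  c *= np.true_divide(1, fact)
<stdin>:5: RuntimeWarning: Mean of empty slice.
  ret = ret.dtype.type(ret / rcount)
```

Lower the threshold (the cap is in shade) and use a relative red test.

```bash
python3 - <<'E'
from h import *
o=[]
for f in ('w4','w5','w6','w7'):
    I=cv2.imread(f'pics/{f}.png')[285:330,270:370]; o.append(cv2.resize(I,(400,180)))
    a=I.astype(int); m=((a[...,2]>1.8*a[...,1])&(a[...,2]>90)).astype(np.uint8)
    n,L,S,C=cv2.connectedComponentsWithStats(m)
    for i in range(1,n):
        if S[i,4]>15:
            y,x=np.nonzero(L==i); ev,V=np.linalg.eigh(np.cov(x,y)); print(f,S[i,4],C[i]+[270,285],np.degrees(np.arctan2(V[1,1],V[0,1])).round(1)%180)
cv2.imwrite('pics/c8.png',np.vstack([np.hstack(o[:2]),np.hstack(o[2:])]))
E
```

```text
w4 56 [312.46428571 322.64285714] 161.2
w5 75 [313.01333333 320.88      ] 154.2
w6 69 [312.85507246 321.10144928] 155.4
w7 65 [312.95384615 321.12307692] 154.6
```

View pics/c8.png

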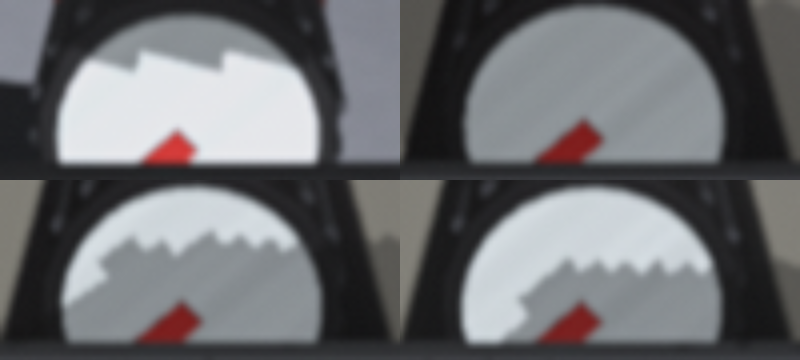

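The mark angle holds at 154–155° in w5, w6 and w7, so the fingers didn't slip. The clutch slip is about 0.3–0.4 rad, within the limit. Releasing and backing out along the axis.

Call:
send_rows(targets=[[0,0,0,0,0,0],[0,0,0,0,0,0],[0,0,0,0,0,0],[0,0,0,0,0,0],[0,0,0,0,0,0],[0,0,0,0,0,0],[0,0,0,0,0,0]], jaw=0)

```text
time: 20.12
tcp_pos: [0.4935, -0.0071, 0.1542]
eef_rot: [[0.493, 0.667, 0.559], [0.739, -0.66, 0.135], [0.459, 0.347, -0.818]]
force: [0.3, -0.3, -0.5]
width: 0.988
```

Call:
send_rows(targets=[[-0.28,-0.07,0.41,0,0,0],[-0.56,-0.14,0.82,0,0,0],[-0.56,-0.14,0.82,0,0,0],[-0.56,-0.14,0.82,0,0,0],[-0.56,-0.14,0.82,0,0,0],[0,0,0,0,0,0],[0,0,0,0,0,0]])

```text
time: 21.0
tcp_pos: [0.4683, -0.0134, 0.1909]
eef_rot: [[0.493, 0.667, 0.559], [0.739, -0.66, 0.135], [0.459, 0.346, -0.818]]
force: [-0.6, 0.7, -0.1]
width: 0.997
```

```bash
python3 k.py; python3 - <<'E'
from h import *
s=cap('scene','s9.png'); t=cap('top','t9.png')
A=cv2.resize(s['pixels'][170:320,230:380],(400,400),interpolation=cv2.INTER_CUBIC)
B=cv2.resize(t['pixels'][170:320,270:420],(400,400),interpolation=cv2.INTER_CUBIC)
cv2.imwrite('pics/c9.png',np.hstack([A,B]))
E
```

```text
21.0 [-15.1 -44.4 129.5  17.8  64.4  20.9] [ 0.4683 -0.0134  0.1909] z [ 0.559  0.135 -0.818] y [ 0.667 -0.66   0.346]
out 30.0 lat [ 0.1 -2.6 -0.4] to grasp cm [ 2.56  0.89 -3.73] M.a 0.007 M [-0.126  0.364 -0.016] F [-0.6  0.7 -0.1]
```

View pics/c9.png

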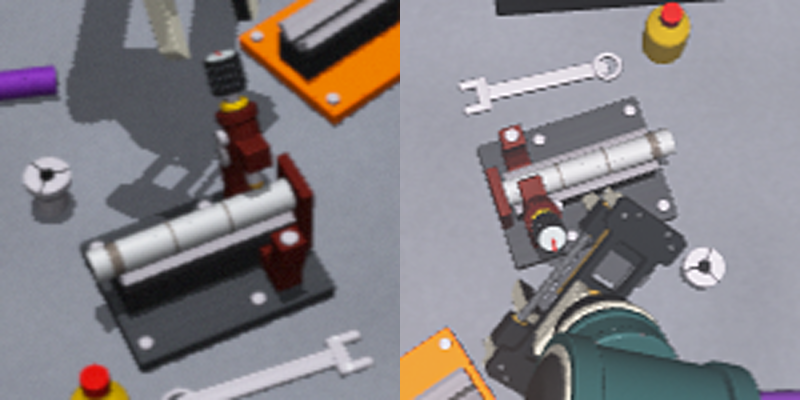

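The shaft nose is against the red stop, with the jaw down on the shaft. The gripper is clear with about zero force, and the collet, spanner and oiler haven't moved. Handing in.

```bash
python3 -c "
from rig import ticket
print(ticket.hand_in())"
```

```text
the job is handed in; nothing more can be done
None
```

The shaft is home against the red stop and the jaw is down on it. The job was handed in at about 21 s of the 67 s allowed; no verdict was reported.

- **Shaft:** I pushed it by the tail with closed fingers. The force then rose from about 5 N to 27 N with the tool standing still, and the stopping place matched the home position.
- **Knob:** One grasp turned it about 2.5 rad clockwise. The torque rose from about 0.03 N m drag to a level 0.15 N m at roughly 2.1–2.2 rad. I stopped there, so the slip is an estimated 0.3–0.4 rad, under the eighth turn (0.785 rad).
- **Last checks:**
  - The red mark on the knob stayed fixed to the gripper, so the clutch slipped and not the fingers.
  - The final pictures show the nose at the stop and the jaw tip on the shaft.
  - The gripper was clear with about zero force, and the collet, spanner and oiler had not moved. The brush and brass drift were outside those last crops, but nothing went near them.

**Less certain:**
- The torque readings were noisy, by about ±0.04 N m. The plateau read a little under the nominal 0.18 N m, and the slip angle is worked out from when the torque rose, not measured directly.
- Joint 2 came within about 0.1° of its lower limit during the approach to the knob, without passing it in any reading.

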